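# Check the plate spacing of a gel casting tank with a taper gauge

## Task

Before a gel is cast, the spacing of the two glass plates in the casting tank must be checked: take the orange-handled taper gauge out of its block, use its blade under the blue tab to lever the tank's hinged lid up and over until it stands open by itself, then slide the blade upright and straight down between the two plates until it drags snugly against both. Be gentle, so that the front plate is not forced away from its setting, touch the closed lid only with the blade, and leave the things around alone. Finish holding the gauge still at that snug depth so that it can be read: do not let go of it or draw it back.

Things in the scene. Friction and masses are not known exactly. Their poses are not given: they have to be found in the camera images.
- gauge: taper gauge, 110 g, upright in the block, blade down. Origin: middle of the blade's tip; z runs tip to handle. Steel blade 20 mm wide (y), 66 long; thickness (x) grows evenly on both faces, 1.6 mm at the tip to 9.6 at z=66. Marks every 5 mm. Dark collar 18x32, z=66-71; orange handle 14 (x) by 22 (y), z=71-141. Half turn about z: same tool
- stand: fixed grey block 50x64 mm, 78 high (black foot 66x80, 6 high), with an upright slot 14x25, 74 deep; origin under its centre. The gauge hangs in it by its collar, tip 12 mm above the worktop, axes as the block's; lift it straight up 70 mm to clear the slot
- tank: fixed casting tank, clear walls 90 (x) by 150 (y) mm, 85 high (grey foot 102x164, 8 high); origin under its centre, -x side is the front: two black thumbscrews, radius 9, stick out up to 32 mm there, 40 mm up, at y=+35 and -35; terminals at the sides, 45 to 65 mm up. Inside, two upright glass plates parallel to its y
- tank_lid: clear lid with blue edges, 4 mm thick, 154 wide, 140 g, at first closed (axes as the tank's, underside 85 mm up). Origin on the hinge line along y (tank x=+47, z=87 mm). Turns about +y: the front edge swings up and over to the rear, at most 1.85 rad. Needs about 1 N at the tab; falls shut below 90 degrees, stays open beyond
- rear_plate: fixed rear glass plate, 120 mm wide (y), 3 thick. Origin: middle of the upper edge of the face that looks at the other plate (tank x=-10, z=70 mm, 15 mm below the tank's rim); axes as the tank's. The glass goes 62 mm down from there; above it a white guide lip flares away from the gap, 6 high, 4.5 wide
- front_plate: front glass plate, as the rear one, blue guide lip. Origin: middle of the upper edge of its inner face, level with the rear plate's and 4.5 to 7.5 mm in front of it (tank -x): the gap, different each time, even from top to bottom. Two thumbscrews hold it by friction: pushed with over 15 N sideways it slips forward, which must not happen
- beaker_50: small clear beaker, 44 mm in diameter, 58 mm high, loose, a bystander; origin under its centre
- label_tape: green roll of tape, 55 mm in diameter, 19 mm high, loose, a bystander; origin under its centre
- marker_blue: blue marker pen 142 mm long, 11 mm thick, lying on the worktop, loose, a bystander; origin under its middle
- lid_tab (a point): middle of the front lower edge of the lid's blue pry tab, 106 mm (lid -x) from the hinge and 2 mm below it. The tab is 60 mm wide (y), 4 thick and stands out 14 mm in front of the tank's wall, with free space under it. Axes as the lid's
Things that resemble listed ones, but are neither listed nor needed, are in the scene too. There is more than one size of the gauge; the job needs the larger.

How it is judged:
By the outcome, as a careful person would: the job done as asked, in the order asked, and still so for the second after the job is handed in, while the arm keeps its last pose, push and grip.
It also fails if it takes over 64 s, if anything falls off the work surface, if the arm or the gripper's body presses on something with over 40 N, if the wrist force passes 120 N, or if a joint passes its speed limit or range.

## Robot

A 6-joint arm with a two-finger parallel gripper is mounted at the origin on a cart in front of the work surface, level with it; the furniture and walls round the work are solid. World frame = base frame: x ahead of the robot, y to its left, z up, the work surface at z = 0. Lengths are in m, angles in rad, forces in N, time in s.
With the tool pointing down it reaches from about 0.425 to 0.95 m from the base axis. Payload 3.5 kg.
Tool frame: the origin (TCP) lies at the very end of the fingers, on their centre line; the grasp point (between the pads) lies 19 mm behind it (ctrl.grip_point_offset is the distance from the TCP to the grasp point, in m); z points along the fingers, y is the line along which they close (so a half turn about z gives the same grasp; the last joint's range is limited). The gripper opens to 85 mm and grips with 20 to 120 N. Pads are 22 mm wide; open, the fingers measure 114 mm over their backs; the gripper's body (76 mm by 85 mm) begins 54 mm behind the grasp point. The pads swing forward as they close: fully open they stand 13 mm farther back than shut.
Start: joints at [-1.34, 0.286, 1.577, -0, 1.279, -0.15], TCP at [0.251, -0.627, 0.202] pointing down, gripper open.
Joint ranges: [-2.77, 2.77], [-0.9, 2.22], [0.21, 2.48], [-1.53, 4.67], [0.24, 2.81], [-2.84, 2.84]. Speed limits (rad/s): [2.79, 2.79, 3.14, 3.14, 3.14, 3.14].

## Interface

Orientations are given as a unit quaternion [x, y, z, w].
In Python, from plant import ctrl gives the robot as it stands. The module is installed in compiled form; this text tells all that it offers.
- The arm moves only by the shell command python3 -m pendant 'ROWS' [OPENING] [FORCE]. ROWS is JSON, a list of rows, each an object of numbers: "dx", "dy", "dz": the shift along the tool's x, y, z in cm; "twist": the turn about the tool's z in degrees. A call has 1 to 10 rows; each row is the pose to reach, as a shift and turn from the pose commanded when the call began, along the tool's axes at that moment; what a row does not reach only later rows make up. A row lasts 1/8 s, in which the tool goes at most 62.5 mm and 10.7 degrees, less where a joint would pass 70% of its speed; a pose out of reach is approached as far as the arm can. A call with a gripper value outside its range is refused whole. OPENING is the opening in per cent of the stroke, from 0 (shut) to 100 (fully open), set as the call begins (- or left out, the last holds). The fingers move at their own pace and stop on an object; FORCE is the grip in N (left out, the last holds). Time passes only in rows, so rows that repeat a pose let the fingers close. It gives the time, the measured TCP pose, the force, the opening and the grip force at its end, in the units of the state.
- ctrl.get_state(): the state, without advancing time (a new reading comes with each control period).
- ctrl.read_camera(name): name is "scene" or "top" or "wrist"; returns a dict with "img" (400x640x3 uint8, red, green, blue), "depth" (400x640 float32, m along the optical axis (not along the pixel's ray), 0 where there is no reading), "camera_matrix" (3x3 intrinsics, pixels), "distortion" ([k1, k2, p1, p2, k3] as OpenCV has them; the pictures are not rectified), "xyz" and "rotation" of the camera in the world; the wrist camera has in their place "tool_from_camera" (4x4, takes a point from camera to tool coordinates, whose origin is the TCP and whose axes are the flange's). Camera axes: x right, y up, looking along -z (the intrinsics and any distortion apply to the point x, -y, -z); pixel columns grow to the right and rows downward; lengths in m; the calibration is good to about 2 mm. A picture is of the moment at which its call begins: read the wrist's pose just before it.
- ctrl.sign_off(): hands the job in; it is judged then, once.
The state is a dict: "time": time; "qpos": joint angles; "dq": joint speeds; "joint_efforts": joint torques, N m; "eef_pos": TCP position; "tcp_rot": TCP orientation; "contact_force": force on the tool from outside, world axes, zero at the start; "wrist_torque": the same for the moment, N m; "opening": opening from 0.0 (shut) to 1.0 (fully open); "finger_force": force on a finger pad.
Only numpy, scipy, OpenCV 4.12 (cv2) and the standard library are available. Lean on these libraries where they do the work, as an engineer would, in place of code of your own. Each camera call takes 0.05 s, during which the arm holds its last target. There are 200 camera calls.

## Working session

There is one attempt and no reset: what is moved stays moved. The work goes in short steps, Python scripts to look and compute and a shell command to move; the robot and the scene stay as the last step left them, time stands still between calls to the robot, and variables do not carry over. Pictures are saved under pics/ and viewed, at most 10 in all, crops included, and the job is handed in when it is done.

```bash
mkdir -p pics
cat > h.py <<'E'
import numpy as np, cv2
from plant import ctrl
from scipy.spatial.transform import Rotation as R
def cam(n):
    s=ctrl.get_state(); c=ctrl.read_camera(n)
    if n=="wrist":
        T=np.eye(4);T[:3,:3]=R.from_quat(s["tcp_rot"]).as_matrix();T[:3,3]=s["eef_pos"]
        c["T"]=T@np.array(c["tool_from_camera"])
    else:
        T=np.eye(4);r=np.array(c["rotation"]);T[:3,:3]=r if r.shape==(3,3) else R.from_quat(r).as_matrix();T[:3,3]=c["xyz"];c["T"]=T
    return c
def ray(c,u,v):
    p=cv2.undistortPoints(np.array([[[u,v]]],float),np.array(c["camera_matrix"]),np.array(c["distortion"]))[0,0]
    return c["T"][:3,:3]@np.array([p[0],-p[1],-1]),c["T"][:3,3]
def at_z(c,u,v,z):
    d,o=ray(c,u,v);return o+d*(z-o[2])/d[2]
def at_d(c,u,v):
    d,o=ray(c,u,v);return o+d*c["depth"][int(v),int(u)]
def proj(c,P):
    q=(np.asarray(P)-c["T"][:3,3])@c["T"][:3,:3]
    q=q*[1,-1,-1]
    return cv2.projectPoints(q.reshape(-1,1,3),np.zeros(3),np.zeros(3),np.array(c["camera_matrix"]),np.array(c["distortion"]))[0][:,0]
import pickle
def save(c,name): pickle.dump(c,open(name+".pkl","wb")); cv2.imwrite("pics/"+name+".png",c["img"][:,:,::-1])
def load(n): return pickle.load(open(n+".pkl","rb"))
def crop(c,u0,u1,v0,v1,k,name): cv2.imwrite("pics/"+name+".png",cv2.resize(c["img"][v0:v1,u0:u1,::-1],None,fx=k,fy=k,interpolation=cv2.INTER_CUBIC))
E
python3 - <<'E'
from h import *
for n in ("top","scene"):
    c=cam(n);save(c,n);print(n,c["T"].round(3).tolist(),np.array(c["camera_matrix"]).tolist())
s=ctrl.get_state();print(s)
E
```

```text
top [[0.023, 0.983, -0.181, 0.391], [-1.0, 0.025, 0.009, 0.022], [0.013, 0.181, 0.983, 0.927], [0.0, 0.0, 0.0, 1.0]] [[376.1801097823522, 0.0, 320.64895664766436], [0.0, 376.1801097823522, 196.27776956574223], [0.0, 0.0, 1.0]]
scene [[0.994, 0.101, -0.047, 0.488], [-0.111, 0.864, -0.49, -0.417], [-0.009, 0.493, 0.87, 0.866], [0.0, 0.0, 0.0, 1.0]] [[366.79200896866166, 0.0, 314.6103449587725], [0.0, 366.79200896866166, 204.56861876736428], [0.0, 0.0, 1.0]]
{'time': 0.1, 'qpos': array([-1.34001782e+00,  2.87106877e-01,  1.57804626e+00,  5.45540572e-07,
        1.27859777e+00, -1.49992270e-01]), 'dq': array([-0.00128695, -0.00069869, -0.00210702,  0.00034144,  0.00042836,
       -0.00050382]), 'joint_efforts': array([ 7.18508636e-04, -4.07294226e+01, -2.93698418e+01, -1.41712458e-04,
        3.39477883e-03,  8.41062729e-06]), 'eef_pos': array([ 0.25073356, -0.62599005,  0.20045722]), 'tcp_rot': array([ 9.81930821e-01,  1.89237147e-01, -4.33165021e-05, -1.07825630e-03]), 'contact_force': array([ 0.12744042, -0.26248362, -0.52819314]), 'wrist_torque': array([ 0.00321049,  0.06422189, -0.01372557]), 'finger_force': 0.0, 'opening': 0.9992472172776127}
```

View pics/top.png

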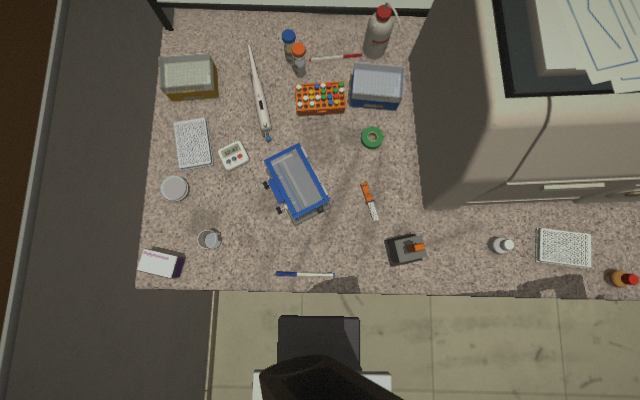

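View pics/scene.png

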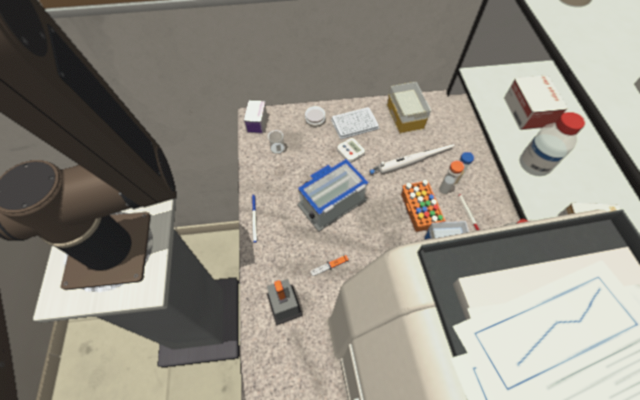

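Run:
```python
from h import *
t=load("top");s=load("scene")
def cr(c,u0,v0,w,h,k): return cv2.resize(c["img"][v0:v0+h,u0:u0+w,::-1],None,fx=k,fy=k,interpolation=cv2.INTER_CUBIC)
a=np.hstack([cr(t,250,135,100,100,4),cr(t,375,215,100,100,4)][:2])
b=np.hstack([cr(s,290,150,100,75,4),cr(s,250,265,100,75,4)])
cv2.imwrite("pics/c1.png",np.vstack([a,b][:1]+[b[:200*1+0]]) if 0 else np.vstack([a,b])[:600])
print(a.shape,b.shape)
```

```text
(400, 800, 3) (300, 800, 3)
```

```bash
python3 -c "
import cv2;i=cv2.imread('pics/c1.png');print(i.shape)"
```

```text
(600, 800, 3)
```

View pics/c1.png

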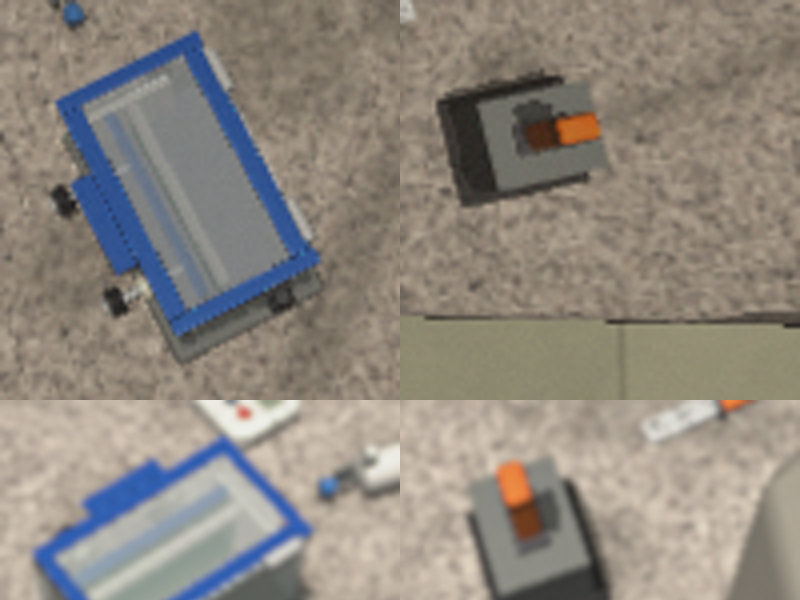

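Run:
```python
from h import *
t=load("top")
def P(L,u0,v0,z,off=0): return np.array([at_z(t,(u-off)/4+u0,v/4+v0,z) for u,v in L])
L=P([(58,102),(195,35),(318,260),(180,332)],250,135,.089)
print("lid",L.round(4).tolist(),[np.linalg.norm(L[i]-L[(i+1)%4]).round(4) for i in range(4)])
ax=(L[1]+L[2]-L[0]-L[3]);ay=(L[0]+L[1]-L[2]-L[3])
print("yaw x",np.degrees(np.arctan2(ax[1],ax[0])),"yaw y-90",np.degrees(np.arctan2(ay[1],ay[0]))-90,"ctr",L.mean(0))
B=P([(478,92),(590,82),(608,170),(495,193)],375,215,.078,400)
print("block",B.round(4).tolist(),[np.linalg.norm(B[i]-B[(i+1)%4]).round(4) for i in range(4)],B.mean(0))
H=P([(558,118),(598,112),(600,138),(560,145)],375,215,.153,400)
print("handle",H.round(4).tolist(),H.mean(0))
F=P([(438,102),(562,77),(590,180),(463,206)],375,215,.006,400)
for Q in(B,H,F):
    d=Q[0]+Q[3]-Q[1]-Q[2];e=Q[0]+Q[1]-Q[2]-Q[3];print(Q.mean(0).round(4),"yaw long",np.degrees(np.arctan2(d[1],d[0])),np.degrees(np.arctan2(e[1],e[0])))
```

```text
lid [[0.626, 0.145, 0.089], [0.6684, 0.0676, 0.089], [0.5375, -0.0063, 0.089], [0.4947, 0.0703, 0.089]] [np.float64(0.0882), np.float64(0.1502), np.float64(0.0877), np.float64(0.1511)]
yaw x -61.04381944607348 yaw y-90 -60.4580808342876 ctr [0.58165813 0.06914302 0.089     ]
block [[0.4562, -0.1547, 0.078], [0.4633, -0.2181, 0.078], [0.4145, -0.2268, 0.078], [0.4004, -0.1634, 0.078]] [np.float64(0.0638), np.float64(0.0496), np.float64(0.0649), np.float64(0.0565)] [ 0.43361573 -0.19075891  0.078     ]
handle [[0.4382, -0.18, 0.153], [0.4417, -0.2006, 0.153], [0.4285, -0.2013, 0.153], [0.4245, -0.1807, 0.153]] [ 0.43322458 -0.19063771  0.153     ]
[ 0.4336 -0.1908  0.078 ] yaw long 99.54048202160591 9.452501744845417
[ 0.4332 -0.1906  0.153 ] yaw long 100.44631114262198 2.8680369097406606
[ 0.4326 -0.1907  0.006 ] yaw long 102.63106992461294 13.613789816341923
```

```bash
cat >> h.py <<'E'
def yaw(): # world yaw of tool y (deg)
    m=R.from_quat(ctrl.get_state()["tcp_rot"]).as_matrix(); return np.degrees(np.arctan2(m[1,1],m[0,1]))
def go(P,y=None):
    s=ctrl.get_state(); m=R.from_quat(s["tcp_rot"]).as_matrix()
    d=m.T@(np.asarray(P)-s["eef_pos"])*100
    print("dx %.2f dy %.2f dz %.2f"%tuple(d), "twist %.1f"%(-((y-yaw()+180)%360-180)) if y is not None else "", "tilt",m[:,2].round(4))
E
python3 - <<'E'
from h import *
print(yaw()); go([.433,-.1907,.24],10.5)
E
```

```text
-68.1834307530636
dx 33.10 dy -33.65 dz -3.87 twist -78.7 tilt [-5.0e-04  2.1e-03 -1.0e+00]
```

```bash
python3 -m pendant '[{"dx":5,"dy":-5,"dz":-3.9,"twist":-10},{"dx":33.1,"dy":-33.6,"dz":-3.9,"twist":-78.7},{"dx":33.1,"dy":-33.6,"dz":-3.9,"twist":-78.7},{"dx":33.1,"dy":-33.6,"dz":-3.9,"twist":-78.7},{"dx":33.1,"dy":-33.6,"dz":-3.9,"twist":-78.7},{"dx":33.1,"dy":-33.6,"dz":-3.9,"twist":-78.7},{"dx":33.1,"dy":-33.6,"dz":-3.9,"twist":-78.7},{"dx":33.1,"dy":-33.6,"dz":-3.9,"twist":-78.7},{"dx":33.1,"dy":-33.6,"dz":-3.9,"twist":-78.7},{"dx":33.1,"dy":-33.6,"dz":-3.9,"twist":-78.7}]' 60 60
python3 - <<'E'
from h import *
c=cam("wrist");save(c,"w1");print(yaw(),np.array(c["tool_from_camera"]).round(3).tolist()); go([.433,-.1907,.24],10.5)
for p in ([.433,-.1907,.153],[.433,-.1907,.078]): print(proj(c,p))
E
```

```text
time: 1.35
eef_pos: [0.433, -0.1919, 0.2404]
tcp_rot: [0.639, 0.769, -0.0, -0.0]
contact_force: [-0.5, 0.1, 0.9]
opening: 0.6
finger_force: 0.0
10.445138465041131 [[-0.001, 0.96, 0.279, 0.071], [1.0, 0.001, -0.0, -0.001], [-0.0, 0.279, -0.96, -0.171], [0.0, 0.0, 0.0, 1.0]]
dx 0.16 dy 0.04 dz 0.04 twist -0.1 tilt [-7.e-04 -0.e+00 -1.e+00]
[[326.31278437 199.16774912]]
[[326.02720343 178.85257693]]
```

View pics/w1.png

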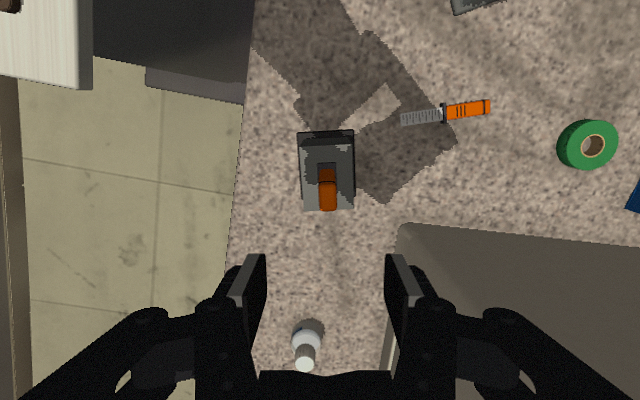

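Run:
```python
from h import *
c=load("w1");p=at_z(c,328,196,.153);print(p);go([p[0],p[1],.101])
```

```text
[ 0.43380401 -0.18802099  0.153     ]
dx 0.41 dy 0.17 dz 13.94  tilt [-7.e-04 -0.e+00 -1.e+00]
```

```bash
python3 -m pendant '[{"dx":0.3,"dy":0.1,"dz":4},{"dx":0.3,"dy":0.1,"dz":9},{"dx":0.3,"dy":0.1,"dz":12},{"dx":0.3,"dy":0.1,"dz":13.9},{"dx":0.3,"dy":0.1,"dz":13.9},{"dx":0.3,"dy":0.1,"dz":13.9}]' && python3 -m pendant '[{"dz":0},{"dz":0},{"dz":0},{"dz":0},{"dz":0},{"dz":0},{"dz":0},{"dz":0}]' 0 80
```

```text
$[0]: bad value
```

```bash
python3 -m pendant '[{"dx":0.3,"dy":0.1,"dz":4,"twist":0},{"dx":0.3,"dy":0.1,"dz":9,"twist":0},{"dx":0.3,"dy":0.1,"dz":12,"twist":0},{"dx":0.3,"dy":0.1,"dz":13.9,"twist":0},{"dx":0.3,"dy":0.1,"dz":13.9,"twist":0},{"dx":0.3,"dy":0.1,"dz":13.9,"twist":0}]' && python3 -m pendant '[{"dx":0,"dy":0,"dz":0,"twist":0},{"dx":0,"dy":0,"dz":0,"twist":0},{"dx":0,"dy":0,"dz":0,"twist":0},{"dx":0,"dy":0,"dz":0,"twist":0},{"dx":0,"dy":0,"dz":0,"twist":0},{"dx":0,"dy":0,"dz":0,"twist":0}]' 0 80
```

```text
time: 2.15
eef_pos: [0.434, -0.1897, 0.1026]
tcp_rot: [0.64, 0.768, 0.0, 0.001]
contact_force: [-0.2, -0.1, -0.2]
opening: 0.603
finger_force: 0.0
time: 2.9
eef_pos: [0.4345, -0.1891, 0.1029]
tcp_rot: [0.639, 0.769, 0.0, 0.001]
contact_force: [-1.3, -0.6, 4.1]
opening: 0.144
finger_force: 80.1
```

```bash
python3 -m pendant '[{"dx":0,"dy":0,"dz":-1,"twist":0},{"dx":0,"dy":0,"dz":-3,"twist":0},{"dx":0,"dy":0,"dz":-5,"twist":0},{"dx":0,"dy":0,"dz":-7,"twist":0},{"dx":0,"dy":0,"dz":-9,"twist":0},{"dx":0,"dy":0,"dz":-11,"twist":0},{"dx":0,"dy":0,"dz":-12,"twist":0},{"dx":0,"dy":0,"dz":-12,"twist":0}]'
python3 - <<'E'
from h import *
c=cam("wrist");save(c,"w2")
crop(c,200,440,100,400,2,"w2c")
a=np.radians(-60.7);tx=np.array([np.cos(a),np.sin(a),0]);ty=np.array([-tx[1],tx[0],0]);C=np.array([.5817,.0691,0])
go(C-.12*tx+[0,0,.26],-60.7);print(C-.12*tx,C-.059*tx)
E
```

```text
time: 3.9
eef_pos: [0.4338, -0.1886, 0.222]
tcp_rot: [0.639, 0.769, 0.0, 0.0]
contact_force: [0.9, -0.2, -1.4]
opening: 0.143
finger_force: 79.3
dx 33.97 dy 15.41 dz -3.87 twist 71.2 tilt [-7.e-04  5.e-04 -1.e+00]
[0.52297411 0.17374831 0.        ] [0.55282644 0.12055209 0.        ]
```

View pics/w2c.png

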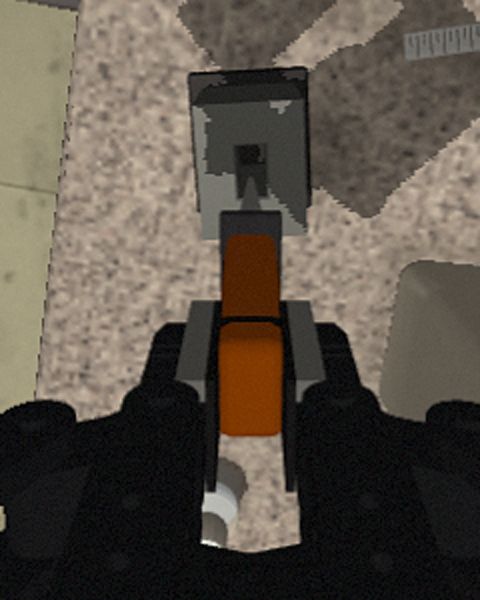

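```bash
python3 -m pendant '[{"dx":1,"dy":0.5,"dz":-3.9,"twist":10},{"dx":34,"dy":15.4,"dz":-3.9,"twist":71.2},{"dx":34,"dy":15.4,"dz":-3.9,"twist":71.2},{"dx":34,"dy":15.4,"dz":-3.9,"twist":71.2},{"dx":34,"dy":15.4,"dz":-3.9,"twist":71.2},{"dx":34,"dy":15.4,"dz":-3.9,"twist":71.2},{"dx":34,"dy":15.4,"dz":-3.9,"twist":71.2},{"dx":34,"dy":15.4,"dz":-3.9,"twist":71.2},{"dx":34,"dy":15.4,"dz":-3.9,"twist":71.2},{"dx":34,"dy":15.4,"dz":-3.9,"twist":71.2}]'
python3 - <<'E'
from h import *
c=cam("wrist");save(c,"w3")
s=ctrl.get_state();print(yaw(),s["contact_force"],s["qpos"].round(2))
E
```

```text
time: 5.2
eef_pos: [0.5225, 0.1734, 0.2594]
tcp_rot: [0.967, 0.254, -0.001, 0.0]
contact_force: [-0.4, -0.3, -0.9]
opening: 0.146
finger_force: 79.3
-60.69199016042299 [-0.32840017 -0.46174558 -0.88535041] [ 0.14 -0.03  1.82 -0.    1.35  1.19]
```

View pics/w3.png

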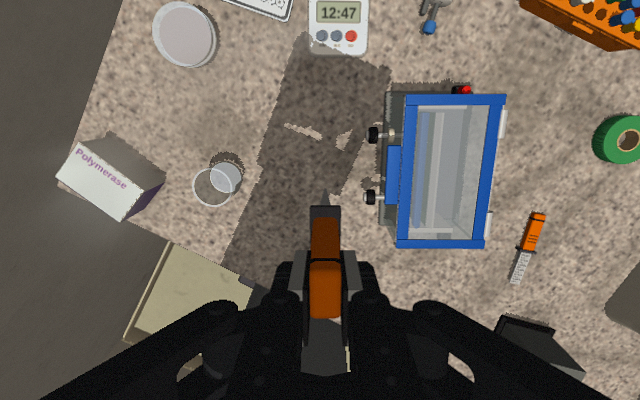

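Run:
```python
from h import *
c=load("w3")
L=np.array([at_z(c,u,v,.089) for u,v in [(407,94),(506,95),(485,247),(397,248)]])
print(L.round(4).tolist(),[np.linalg.norm(L[i]-L[(i+1)%4]).round(4) for i in range(4)],L.mean(0))
ax=(L[1]+L[2]-L[0]-L[3]);ay=(L[0]+L[1]-L[2]-L[3])
print(np.degrees(np.arctan2(ax[1],ax[0])),np.degrees(np.arctan2(ay[1],ay[0]))-90)
T=np.array([at_z(c,u,v,.087) for u,v in [(387.5,147),(385,205)]]);print(T,np.linalg.norm(T[0]-T[1]))
a=np.radians(-60.5);tx=np.array([np.cos(a),np.sin(a),0]);ty=np.array([-tx[1],tx[0],0])
C=np.array([.5817,.0691,0])
for P in (*L,*T,): print(((P-C)@tx*1000).round(1),((P-C)@ty*1000).round(1))
print("tcp",(ctrl.get_state()["eef_pos"]-C)@tx,(ctrl.get_state()["eef_pos"]-C)@ty)
```

```text
[[0.6269, 0.1462, 0.089], [0.67, 0.0666, 0.089], [0.5389, -0.0075, 0.089], [0.4931, 0.0712, 0.089]] [np.float64(0.0904), np.float64(0.1506), np.float64(0.0911), np.float64(0.1533)] [0.58222455 0.06913628 0.089     ]
-60.67908156571433 -60.624676022340594
[[0.57714335 0.13547556 0.087     ]
 [0.52638477 0.1064627  0.087     ]] 0.05846520376881509
-44.8 77.3
45.6 75.6
45.6 -75.0
-45.5 -76.1
-60.0 28.7
-59.8 -29.7
tcp -0.1195370626344959 -0.00022093389262025934
```

```bash
python3 -m pendant '[{"dx":0,"dy":2,"dz":3,"twist":0},{"dx":0,"dy":4,"dz":8,"twist":0},{"dx":0,"dy":5.2,"dz":10,"twist":0},{"dx":0,"dy":5.2,"dz":10,"twist":0},{"dx":0,"dy":5.2,"dz":10,"twist":0}]'
python3 -m pendant '[{"dx":0,"dy":0.2,"dz":0,"twist":0},{"dx":0,"dy":0.4,"dz":0,"twist":0},{"dx":0,"dy":0.5,"dz":0,"twist":0},{"dx":0,"dy":0.5,"dz":0,"twist":0}]'
python3 -m pendant '[{"dx":0,"dy":0.1,"dz":0,"twist":0},{"dx":0,"dy":0.2,"dz":0,"twist":0},{"dx":0,"dy":0.2,"dz":0,"twist":0}]'
```

```text
time: 5.88
eef_pos: [0.5497, 0.1286, 0.1629]
tcp_rot: [0.967, 0.253, 0.002, 0.0]
contact_force: [-0.6, 1.0, -1.0]
opening: 0.143
finger_force: 79.2
time: 6.38
eef_pos: [0.551, 0.1242, 0.1609]
tcp_rot: [0.967, 0.253, 0.0, 0.0]
contact_force: [0.4, -0.6, -0.8]
opening: 0.144
finger_force: 79.2
time: 6.75
eef_pos: [0.5517, 0.1228, 0.1607]
tcp_rot: [0.967, 0.253, -0.0, -0.001]
contact_force: [-0.4, 1.0, -0.7]
opening: 0.143
finger_force: 79.3
```

```bash
python3 -m pendant '[{"dx":0,"dy":0.1,"dz":0,"twist":0},{"dx":0,"dy":0.1,"dz":0,"twist":0}]'
python3 -m pendant '[{"dx":0,"dy":0.1,"dz":0,"twist":0},{"dx":0,"dy":0.1,"dz":0,"twist":0}]'
python3 -m pendant '[{"dx":0,"dy":0.1,"dz":0,"twist":0},{"dx":0,"dy":0.1,"dz":0,"twist":0}]'
```

```text
time: 7.0
eef_pos: [0.552, 0.1222, 0.1606]
tcp_rot: [0.967, 0.253, -0.0, -0.001]
contact_force: [-1.4, 3.8, -0.1]
opening: 0.144
finger_force: 79.4
time: 7.25
eef_pos: [0.5523, 0.1216, 0.1606]
tcp_rot: [0.968, 0.253, -0.001, -0.001]
contact_force: [-2.6, 4.7, 0.5]
opening: 0.142
finger_force: 79.5
time: 7.5
eef_pos: [0.5526, 0.1212, 0.1606]
tcp_rot: [0.968, 0.253, -0.001, -0.002]
contact_force: [-3.0, 5.7, 1.2]
opening: 0.136
finger_force: 79.7
```

```bash
python3 -m pendant '[{"dx":0,"dy":0.1,"dz":0,"twist":0},{"dx":0,"dy":0.1,"dz":-0.3,"twist":0},{"dx":0,"dy":0.1,"dz":-0.6,"twist":0},{"dx":0,"dy":0.1,"dz":-0.8,"twist":0},{"dx":0,"dy":0.1,"dz":-0.8,"twist":0}]'
python3 - <<'E'
from h import *
c=cam("wrist");save(c,"w4");crop(c,300,560,60,260,3,"w4c")
E
```

```text
time: 8.12
eef_pos: [0.5527, 0.1207, 0.1681]
tcp_rot: [0.968, 0.253, -0.001, -0.002]
contact_force: [-3.5, 6.6, -0.2]
opening: 0.141
finger_force: 79.5
```

View pics/w4c.png

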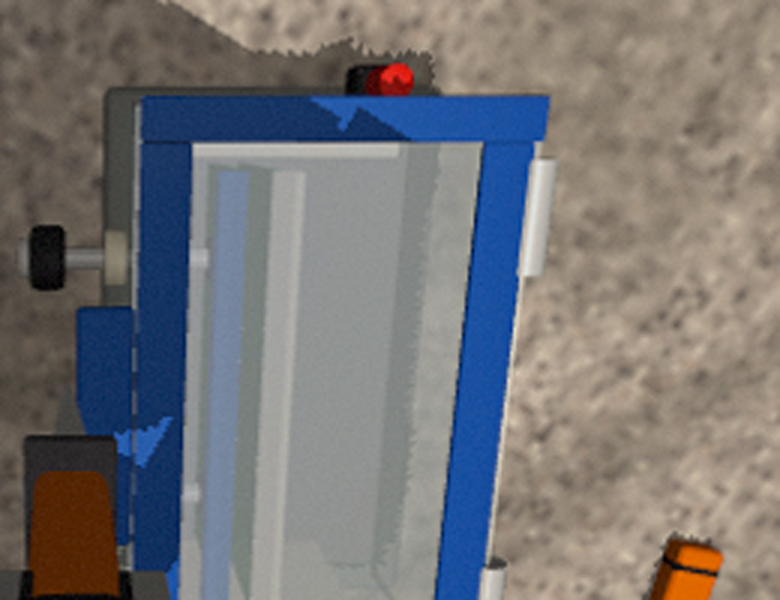

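```bash
cat >> h.py <<'E'
def lid(c,C=np.array([.582,.0692,0]),a=np.radians(-60.65)):
    # blue pixels -> tank coords; print median height by tank x
    tx=np.array([np.cos(a),np.sin(a),0]);ty=np.array([-tx[1],tx[0],0])
    hsv=cv2.cvtColor(c["img"],cv2.COLOR_RGB2HSV);m=(hsv[...,0]>104)&(hsv[...,0]<122)&(hsv[...,1]>180)&(hsv[...,2]>60)&(c["depth"]>0)
    v,u=np.nonzero(m);p=cv2.undistortPoints(np.stack([u,v],1).astype(float)[:,None],np.array(c["camera_matrix"]),np.array(c["distortion"]))[:,0]
    d=c["depth"][v,u][:,None];Q=np.c_[p[:,0],-p[:,1],-np.ones(len(p))]*d@c["T"][:3,:3].T+c["T"][:3,3]
    X=(Q-C)@tx;Y=(Q-C)@ty;k=(abs(Y)<.085)&(X>-.08)&(X<.16)&(Q[:,2]>.08)&(Q[:,2]<.22)
    X,Z=X[k],Q[k,2]
    for b in np.arange(-.07,.16,.01):
        s=(X>=b)&(X<b+.01)
        if s.sum()>15: print("%.3f n%d z %.4f"%(b+.005,s.sum(),np.median(Z[s])))
E
python3 - <<'E'
from h import *
lid(load("w3"));print();lid(load("w4"))
E
```

```text
-0.065 n33 z 0.0873
-0.055 n535 z 0.0873
-0.045 n1099 z 0.0892
-0.035 n809 z 0.0892
-0.025 n191 z 0.0893
-0.015 n192 z 0.0892
-0.005 n190 z 0.0892
0.005 n181 z 0.0891
0.015 n189 z 0.0891
0.025 n189 z 0.0892
0.035 n1400 z 0.0891
0.045 n386 z 0.0890

-0.055 n558 z 0.0944
-0.045 n1518 z 0.0953
-0.035 n1302 z 0.0951
-0.025 n210 z 0.0943
-0.015 n288 z 0.0935
-0.005 n353 z 0.0928
0.005 n353 z 0.0921
0.015 n336 z 0.0914
0.025 n340 z 0.0907
0.035 n2335 z 0.0899
0.045 n846 z 0.0894
```

```bash
python3 -m pendant '[{"dx":0,"dy":0.1,"dz":-0.5,"twist":0},{"dx":0,"dy":0.2,"dz":-1.0,"twist":0},{"dx":0,"dy":0.4,"dz":-2.0,"twist":0},{"dx":0,"dy":0.7,"dz":-2.8,"twist":0},{"dx":0,"dy":1.1,"dz":-3.7,"twist":0},{"dx":0,"dy":1.5,"dz":-4.6,"twist":0},{"dx":0,"dy":1.6,"dz":-4.6,"twist":0}]'
python3 - <<'E'
from h import *
c=cam("wrist");save(c,"w5");lid(c)
E
```

```text
time: 9.05
eef_pos: [0.5608, 0.1072, 0.2164]
tcp_rot: [0.968, 0.253, -0.001, -0.003]
contact_force: [-4.9, 7.7, 3.1]
opening: 0.145
finger_force: 80.4
-0.045 n255 z 0.1416
-0.035 n672 z 0.1372
-0.025 n1787 z 0.1339
-0.015 n176 z 0.1274
-0.005 n172 z 0.1213
0.005 n260 z 0.1153
0.015 n231 z 0.1088
0.025 n227 z 0.1028
0.035 n1022 z 0.0951
0.045 n775 z 0.0921
```

```bash
python3 -m pendant '[{"dx":0,"dy":0.5,"dz":-0.8,"twist":0},{"dx":0,"dy":1.1,"dz":-1.5,"twist":0},{"dx":0,"dy":1.7,"dz":-2.3,"twist":0},{"dx":0,"dy":2.4,"dz":-2.9,"twist":0},{"dx":0,"dy":3.1,"dz":-3.4,"twist":0},{"dx":0,"dy":3.9,"dz":-3.9,"twist":0},{"dx":0,"dy":4.7,"dz":-4.2,"twist":0},{"dx":0,"dy":5.5,"dz":-4.4,"twist":0},{"dx":0,"dy":5.5,"dz":-4.4,"twist":0}]'
python3 - <<'E'
from h import *
c=cam("wrist");save(c,"w6");lid(c)
E
```

```text
time: 10.22
eef_pos: [0.5891, 0.0563, 0.2588]
tcp_rot: [0.968, 0.253, 0.0, 0.0]
contact_force: [-0.1, -0.4, -2.0]
opening: 0.148
finger_force: 79.3
0.015 n134 z 0.1880
0.025 n479 z 0.1748
0.035 n58 z 0.1408
0.045 n341 z 0.0984
```

```bash
python3 -m pendant '[{"dx":0,"dy":0.7,"dz":0,"twist":0},{"dx":0,"dy":1.4,"dz":0,"twist":0},{"dx":0,"dy":2.1,"dz":0,"twist":0},{"dx":0,"dy":2.8,"dz":0,"twist":0},{"dx":0,"dy":3.5,"dz":0,"twist":0},{"dx":0,"dy":4.2,"dz":0,"twist":0},{"dx":0,"dy":4.7,"dz":0,"twist":0},{"dx":0,"dy":4.7,"dz":0,"twist":0},{"dx":0,"dy":4.7,"dz":0,"twist":0}]'
python3 - <<'E'
from h import *
c=cam("wrist");save(c,"w7");lid(c)
a=np.radians(-60.65);tx=np.array([np.cos(a),np.sin(a),0]);ty=np.array([-tx[1],tx[0],0]);C=np.array([.582,.0692,0])
e=ctrl.get_state()["eef_pos"];print((e-C)@tx,(e-C)@ty)
go(C-.013*tx+[0,0,.24],-60.65)
E
```

```text
time: 11.4
eef_pos: [0.6117, 0.0161, 0.2587]
tcp_rot: [0.967, 0.253, -0.0, -0.0]
contact_force: [0.5, 0.2, -1.1]
opening: 0.143
finger_force: 79.3
0.075 n489 z 0.1868
0.06072561597892815 -0.00012764771257259587
dx 0.01 dy -7.37 dz 1.88 twist -0.0 tilt [ 0.e+00  1.e-04 -1.e+00]
```

```bash
python3 -m pendant '[{"dx":0,"dy":-3,"dz":0,"twist":0},{"dx":0,"dy":-7.4,"dz":1.0,"twist":0},{"dx":0,"dy":-7.4,"dz":1.9,"twist":0},{"dx":0,"dy":-7.4,"dz":1.9,"twist":0},{"dx":0,"dy":-7.4,"dz":1.9,"twist":0}]'
python3 - <<'E'
from h import *
c=cam("wrist");save(c,"w8");crop(c,225,425,40,240,3,"w8c")
E
```

```text
time: 12.08
eef_pos: [0.576, 0.0798, 0.24]
tcp_rot: [0.968, 0.253, 0.0, 0.0]
contact_force: [0.7, 0.3, -0.5]
opening: 0.142
finger_force: 79.2
```

View pics/w8c.png

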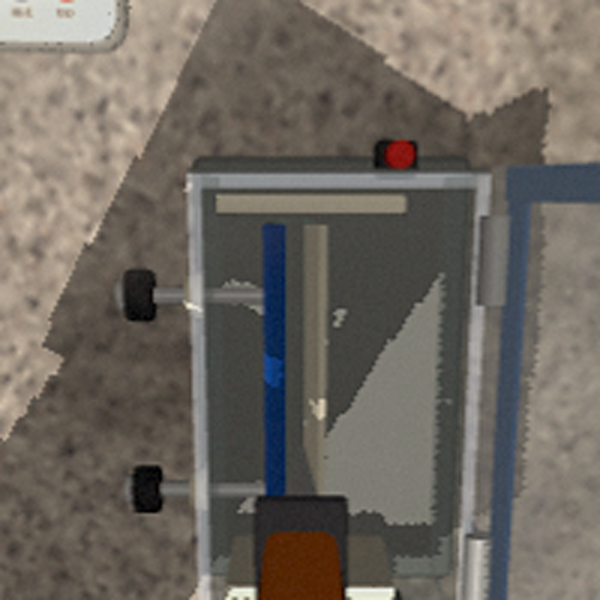

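Run:
```python
from h import *
c=load("w8");im=c["img"].astype(int)
a=np.radians(-60.65);tx=np.array([np.cos(a),np.sin(a),0]);ty=np.array([-tx[1],tx[0],0]);C=np.array([.582,.0692,0])
for v in range(120,186,16):
    print(v,[tuple(im[v,u]) for u in range(309,338)] if v==136 else "")
    bl=(im[v,:,2]-im[v,:,0])
    # subpixel half crossings
    def cross(f,u0,u1,up):
        seg=f[u0:u1].astype(float);h=(seg.min()+seg.max())/2
        for i in range(len(seg)-1):
            if (seg[i]<h<=seg[i+1]) if up else (seg[i]>=h>seg[i+1]): return u0+i+(h-seg[i])/(seg[i+1]-seg[i])
    w=im[v,:,0]+im[v,:,1]
    ub=cross(bl,315,326,False);uw=cross(w,320,330,True)
    P=[((at_z(c,u,v,.070)-C)@tx*1000).round(2) for u in (ub,uw)]
    R_=[((at_z(c,u,v,.070)-C)@ty*1000).round(1) for u in (ub,uw)]
    print(ub,uw,P,R_)
e=ctrl.get_state()["eef_pos"];print((e-C)@tx,(e-C)@ty,yaw())
```

```text
120 
319.71590909090907 325.8292682926829 [np.float64(-17.49), np.float64(-11.73)] [np.float64(55.1), np.float64(55.1)]
136 [(np.int64(97), np.int64(97), np.int64(92)), (np.int64(99), np.int64(97), np.int64(93)), (np.int64(100), np.int64(99), np.int64(92)), (np.int64(77), np.int64(81), np.int64(91)), (np.int64(25), np.int64(46), np.int64(85)), (np.int64(12), np.int64(39), np.int64(88)), (np.int64(20), np.int64(41), np.int64(80)), (np.int64(11), np.int64(37), np.int64(74)), (np.int64(12), np.int64(38), np.int64(78)), (np.int64(10), np.int64(36), np.int64(77)), (np.int64(3), np.int64(36), np.int64(77)), (np.int64(55), np.int64(63), np.int64(65)), (np.int64(65), np.int64(69), np.int64(63)), (np.int64(70), np.int64(69), np.int64(63)), (np.int64(68), np.int64(67), np.int64(64)), (np.int64(69), np.int64(69), np.int64(65)), (np.int64(70), np.int64(68), np.int64(65)), (np.int64(88), np.int64(85), np.int64(75)), (np.int64(101), np.int64(97), np.int64(84)), (np.int64(108), np.int64(103), np.int64(87)), (np.int64(104), np.int64(96), np.int64(85)), (np.int64(102), np.int64(97), np.int64(84)), (np.int64(122), np.int64(114), np.int64(98)), (np.int64(125), np.int64(120), np.int64(103)), (np.int64(118), np.int64(113), np.int64(99)), (np.int64(85), np.int64(81), np.int64(75)), (np.int64(64), np.int64(65), np.int64(60)), (np.int64(69), np.int64(66), np.int64(63)), (np.int64(67), np.int64(64), np.int64(61))]
319.6328125 325.75714285714287 [np.float64(-17.66), np.float64(-11.82)] [np.float64(40.3), np.float64(40.3)]
152 
319.60526315789474 325.95 [np.float64(-17.79), np.float64(-11.66)] [np.float64(25.1), np.float64(25.1)]
168 
319.3301886792453 325.6666666666667 [np.float64(-18.16), np.float64(-11.96)] [np.float64(9.5), np.float64(9.5)]
184 
319.6111111111111 325.6578947368421 [np.float64(-17.99), np.float64(-11.99)] [np.float64(-6.5), np.float64(-6.5)]
-0.012074468591871695 0.00010500355765384745 -60.741164467094045
```

Run:
```python
from h import *
c=load("w8");im=c["img"].astype(int)
s=ctrl.get_state();m=R.from_quat(s["tcp_rot"]).as_matrix();e=s["eef_pos"]
for x,y in((.016,-.009),(.016,.009),(.016,0)): print(proj(c,e+m@[x,y,.020]))
for v in (208,210,214): print(v,[int(im[v,u].sum()) for u in range(304,350)])
print(c["depth"][208:214:2,320:333:4])
```

```text
[[309.89178944 203.48421448]]
[[341.84635729 203.47599041]]
[[325.8676885  203.48021108]]
208 [186, 325, 377, 387, 379, 255, 103, 112, 127, 126, 129, 116, 126, 134, 120, 115, 122, 125, 126, 127, 129, 117, 125, 119, 124, 125, 115, 126, 121, 120, 126, 135, 142, 135, 116, 110, 144, 320, 371, 372, 360, 371, 367, 369, 358, 363]
210 [337, 395, 267, 326, 396, 305, 168, 119, 132, 124, 122, 128, 131, 127, 125, 124, 127, 127, 141, 130, 138, 124, 126, 134, 129, 130, 137, 136, 135, 126, 120, 132, 136, 134, 130, 120, 140, 324, 385, 382, 385, 268, 190, 332, 390, 262]
214 [184, 194, 202, 187, 191, 148, 124, 120, 127, 134, 133, 131, 121, 129, 119, 131, 126, 129, 128, 120, 129, 116, 122, 127, 136, 137, 126, 130, 128, 143, 130, 130, 135, 129, 127, 130, 107, 180, 198, 195, 193, 183, 181, 199, 188, 187]
[[0.20094539 0.20057055 0.20162569 0.20071556]
 [0.20110968 0.20028527 0.2015771  0.20163207]
 [0.20207922 0.20178403 0.20173542 0.20115587]]
```

```bash
python3 -m pendant '[{"dx":0,"dy":-0.24,"dz":0,"twist":0.2},{"dx":0,"dy":-0.24,"dz":2,"twist":0.2},{"dx":0,"dy":-0.24,"dz":4,"twist":0.2},{"dx":0,"dy":-0.24,"dz":5.5,"twist":0.2},{"dx":0,"dy":-0.24,"dz":6.5,"twist":0.2},{"dx":0,"dy":-0.24,"dz":6.5,"twist":0.2}]'
python3 -m pendant '[{"dx":0,"dy":0,"dz":0.5,"twist":0},{"dx":0,"dy":0,"dz":1,"twist":0},{"dx":0,"dy":0,"dz":1.5,"twist":0},{"dx":0,"dy":0,"dz":2,"twist":0},{"dx":0,"dy":0,"dz":2.5,"twist":0},{"dx":0,"dy":0,"dz":2.5,"twist":0},{"dx":0,"dy":0,"dz":2.5,"twist":0}]'
python3 - <<'E'
from h import *
c=cam("scene");save(c,"s2");crop(c,260,400,110,240,4,"s2c")
E
```

```text
time: 12.88
eef_pos: [0.5737, 0.0827, 0.1734]
tcp_rot: [0.968, 0.251, -0.001, -0.0]
contact_force: [-0.5, -0.0, -0.9]
opening: 0.143
finger_force: 79.2
time: 13.75
eef_pos: [0.5744, 0.0827, 0.1498]
tcp_rot: [0.968, 0.251, 0.0, -0.0]
contact_force: [0.4, 0.3, -2.3]
opening: 0.14
finger_force: 79.3
```

View pics/s2c.png

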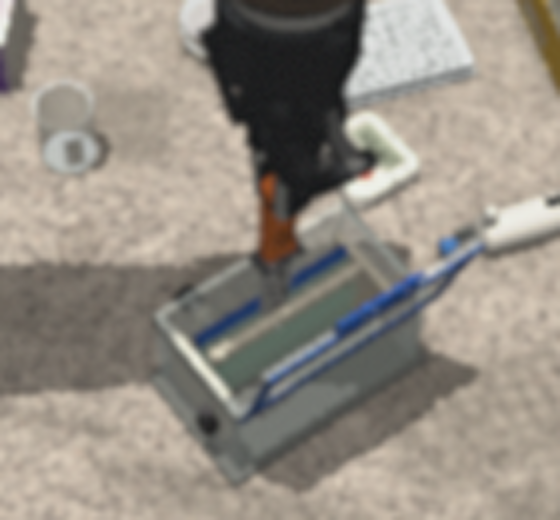

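```bash
python3 -m pendant '[{"dx":0,"dy":0,"dz":0.3,"twist":0},{"dx":0,"dy":0,"dz":0.6,"twist":0},{"dx":0,"dy":0,"dz":0.6,"twist":0}]'
python3 -m pendant '[{"dx":0,"dy":0,"dz":0.2,"twist":0},{"dx":0,"dy":0,"dz":0.4,"twist":0},{"dx":0,"dy":0,"dz":0.4,"twist":0}]'
python3 - <<'E'
from h import *
a=np.radians(-60.8);tx=np.array([np.cos(a),np.sin(a),0])
for i in range(3):
    s=ctrl.get_state();print(s["contact_force"]@tx,s["contact_force"],s["wrist_torque"].round(2));ctrl.read_camera("top")
E
```

```text
time: 14.18
eef_pos: [0.5742, 0.0825, 0.1433]
tcp_rot: [0.968, 0.251, -0.0, 0.0]
contact_force: [0.2, -0.1, -1.1]
opening: 0.144
finger_force: 79.3
time: 14.55
eef_pos: [0.5744, 0.0825, 0.1396]
tcp_rot: [0.968, 0.251, 0.0, 0.0]
contact_force: [0.6, -0.6, -1.7]
opening: 0.139
finger_force: 79.2
0.7623758364684624 [ 0.55918923 -0.5608404  -1.72604928] [-0.21 -0.2   0.02]
0.6449812098555355 [-0.05327892 -0.76865262 -1.58565966] [-0.22 -0.26 -0.02]
1.6398525729441022 [ 1.03491115 -1.30018612 -1.63445502] [-0.24 -0.21  0.03]
```

```bash
cat > f.py <<'E'
from h import *
a=np.radians(-60.8);tx=np.array([np.cos(a),np.sin(a),0]);F=[]
for i in range(4):
    s=ctrl.get_state();F.append(s["contact_force"]);ctrl.read_camera("top")
F=np.mean(F,0);print("lat %.2f  ty %.2f z %.2f"%(F@tx,F@[-tx[1],tx[0],0],F[2]),"tcp",s["eef_pos"].round(4),s["wrist_torque"].round(2))
E
python3 -m pendant '[{"dx":0,"dy":0.04,"dz":0,"twist":0},{"dx":0,"dy":0.04,"dz":0,"twist":0}]' >/dev/null; python3 f.py
python3 -m pendant '[{"dx":0,"dy":0,"dz":0.1,"twist":0},{"dx":0,"dy":0,"dz":0.2,"twist":0},{"dx":0,"dy":0,"dz":0.2,"twist":0}]'>/dev/null; python3 f.py
```

```text
lat 0.81  ty 0.49 z -0.92 tcp [0.5744 0.0824 0.1397] [-0.14 -0.08  0.02]
lat 0.52  ty 0.09 z -1.03 tcp [0.5745 0.0823 0.1376] [-0.16 -0.15  0.04]
```

```bash
python3 -m pendant '[{"dx":0,"dy":0,"dz":0.2,"twist":0},{"dx":0,"dy":0,"dz":0.4,"twist":0},{"dx":0,"dy":0,"dz":0.4,"twist":0}]'>/dev/null; python3 f.py
python3 -m pendant '[{"dx":0,"dy":0,"dz":0.1,"twist":0},{"dx":0,"dy":0,"dz":0.2,"twist":0},{"dx":0,"dy":0,"dz":0.2,"twist":0}]'>/dev/null; python3 f.py
```

```text
lat 1.38  ty 0.68 z -1.43 tcp [0.5746 0.0822 0.1336] [-0.32 -0.21 -0.02]
lat 2.19  ty -0.44 z -0.82 tcp [0.5747 0.0822 0.1319] [-0.36 -0.29  0.01]
```

```bash
python3 -m pendant '[{"dx":0,"dy":0.06,"dz":0,"twist":0},{"dx":0,"dy":0.06,"dz":0,"twist":0}]'>/dev/null; python3 f.py
python3 -m pendant '[{"dx":0,"dy":0.03,"dz":0.1,"twist":0},{"dx":0,"dy":0.03,"dz":0.2,"twist":0},{"dx":0,"dy":0.03,"dz":0.2,"twist":0}]'>/dev/null; python3 f.py
```

```text
lat 1.01  ty 0.46 z -0.98 tcp [0.5746 0.082  0.1316] [-0.12 -0.18 -0.01]
lat 0.31  ty 0.08 z -1.49 tcp [0.5747 0.0817 0.1295] [0.02 0.08 0.02]
```

```bash
python3 -m pendant '[{"dx":0,"dy":0.01,"dz":0.1,"twist":0},{"dx":0,"dy":0.01,"dz":0.2,"twist":0},{"dx":0,"dy":0.01,"dz":0.2,"twist":0}]'>/dev/null; python3 f.py
python3 -m pendant '[{"dx":0,"dy":0.01,"dz":0.05,"twist":0},{"dx":0,"dy":0.01,"dz":0.1,"twist":0},{"dx":0,"dy":0.01,"dz":0.1,"twist":0}]'>/dev/null; python3 f.py
python3 -m pendant '[{"dx":0,"dy":0,"dz":0.05,"twist":0},{"dx":0,"dy":0,"dz":0.1,"twist":0},{"dx":0,"dy":0,"dz":0.1,"twist":0}]'>/dev/null; python3 f.py
```

```text
lat -0.42  ty -0.13 z -1.09 tcp [0.575  0.0814 0.1277] [-0.01 -0.    0.  ]
lat -0.52  ty 0.24 z -0.66 tcp [0.575  0.0814 0.1267] [-0.   -0.04  0.05]
lat -0.15  ty 0.05 z -0.90 tcp [0.575  0.0813 0.1257] [ 0.03  0.01 -0.02]
```

```bash
for i in 1; do python3 -m pendant '[{"dx":0,"dy":0,"dz":0.05,"twist":0},{"dx":0,"dy":0,"dz":0.1,"twist":0},{"dx":0,"dy":0,"dz":0.1,"twist":0}]'>/dev/null; python3 f.py; done
python3 -m pendant '[{"dx":0,"dy":0,"dz":0.05,"twist":0},{"dx":0,"dy":0,"dz":0.1,"twist":0},{"dx":0,"dy":0,"dz":0.1,"twist":0}]'>/dev/null; python3 f.py
```

```text
lat -0.32  ty 0.35 z -1.44 tcp [0.575  0.0814 0.1247] [ 0.05  0.06 -0.02]
lat -0.51  ty 0.04 z -0.77 tcp [0.575  0.0814 0.1237] [ 0.13  0.03 -0.  ]
```

```bash
python3 -m pendant '[{"dx":0,"dy":0,"dz":0.05,"twist":0},{"dx":0,"dy":0,"dz":0.1,"twist":0},{"dx":0,"dy":0,"dz":0.1,"twist":0}]'>/dev/null; python3 f.py
python3 -m pendant '[{"dx":0,"dy":0,"dz":0.05,"twist":0},{"dx":0,"dy":0,"dz":0.1,"twist":0},{"dx":0,"dy":0,"dz":0.1,"twist":0}]'>/dev/null; python3 f.py
```

```text
lat -1.08  ty 0.07 z 1.75 tcp [0.5752 0.0814 0.123 ] [ 0.17  0.2  -0.04]
lat -1.55  ty -0.76 z 5.33 tcp [0.5753 0.0814 0.1222] [ 0.27  0.29 -0.01]
```

```bash
python3 -m pendant '[{"dx":0,"dy":0,"dz":0,"twist":0},{"dx":0,"dy":0,"dz":0,"twist":0},{"dx":0,"dy":0,"dz":0,"twist":0},{"dx":0,"dy":0,"dz":0,"twist":0}]'; python3 f.py
python3 - <<'E'
from h import *
c=cam("wrist");save(c,"w9");lid(c);crop(c,225,425,40,240,3,"w9c")
E
```

```text
time: 22.42
eef_pos: [0.5754, 0.0814, 0.1223]
tcp_rot: [0.968, 0.251, 0.0, 0.0]
contact_force: [-1.0, 0.8, 4.2]
opening: 0.142
finger_force: 80.2
lat -1.74  ty -0.52 z 5.11 tcp [0.5754 0.0814 0.1223] [0.28 0.36 0.  ]
0.065 n871 z 0.1770
0.075 n5609 z 0.1833
```

View pics/w9c.png

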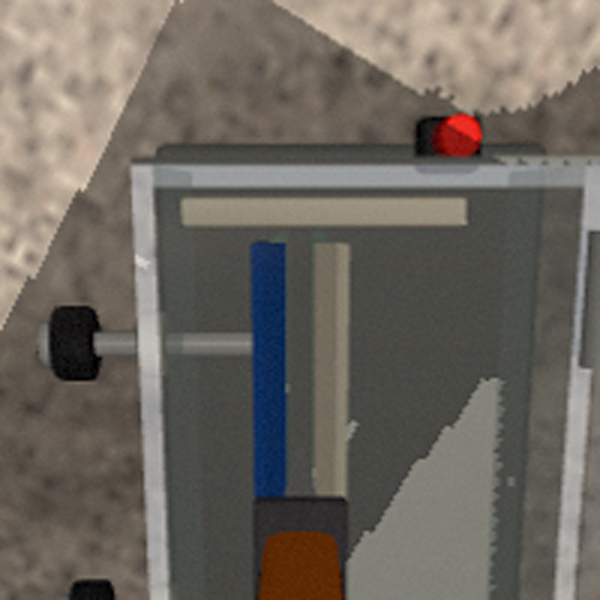

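The gauge sits between the blue lip (inner edge at about column 286) and the white lip (about 314). The lid stands open and the drag is steady, so I am handing in.

```bash
python3 -c "
from plant import ctrl
print(ctrl.sign_off())"
```

```text
the job is handed in; nothing more can be done
None
```

I handed in the job with the lid standing open by itself (about 106°) and the gauge held upright and still between the plates, with about 6 N of steady drag at about 39 mm depth (a gap of roughly 6.2 mm). The pendant cannot tilt the tool, so I raised the lid by pressing the upright blade against the tab's front edge and lifting, not with the blade under the tab. I saw no sign that the front plate had slipped.

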